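# Slide a tin along the rack's rail and into the third gap

## Task

Put away the tin that stands at the open left end of the tin rack: pushing with the fingertips only, slide it along the channel behind the steel front rail past the first and second gaps (count from the left, filled or empty), then push it straight back into the third gap until it drops down into its seat. Do not take it between the fingers, lift, tip or flick it, and leave everything else where it is.

Things in the scene. Friction and masses are not known exactly. Their poses are not given: they have to be found in the camera images.
- tin_rack: low pale wooden tin rack, fixed on the worktop. Origin: worktop level, middle of the mouth line of its four gaps; x points into the gaps (away from the robot), y to the left along the rack, z up. Gap centres at y = +132 (first), +44, -44 (third), -132 mm; gaps 80 mm wide, dividers 8 mm thick, 45 mm high, their round noses at x = 0; back board 58 mm high, its face at x = 84 mm
- first_gap (a point): middle of the mouth of the first (leftmost) gap, on the step: at rack x = 0, y = +132 mm, 12 mm above the worktop. In every gap the floor is a seat 4 mm lower than the channel floor, beginning at x = 0, so a tin drops in only when all of it is past x = 0 (tin centre 38 to 46 mm in)
- channel_end (a point): middle of the open left end of the channel floor: rack x = -40.5, y = +240 mm, 12 mm above the worktop. The flat channel runs before all gaps from here to y = -180 mm, 81 mm wide between the front rail and the divider noses
- rail_left (a point): left end of the front rail: rack x = -84, y = +225 mm, 21 mm above the worktop. A straight 6 mm round steel rod on short posts along the whole front, its top 24 mm above the worktop; at the far right it turns in and closes the channel
- tin: the tin to put away: round, 75 mm in diameter, 58 mm high, about 0.25 kg, paper label with green vegetables. Origin: centre of its underside, z up. Starts upright on the channel floor at the left end, its centre 145 to 192 mm left of the rack's origin, left of or partly before the first gap.
- stored_tin: an equal tin that already sits in the second or the fourth gap; stays there. Origin: centre of its underside.
- garlic: garlic bulb, 56 mm across and 56 mm high, in the other one of these two gaps; stays there. Origin: centre of its underside.
- jam_jar: jam jar with a red lid, 65 mm across, 86 mm high, bystander on the chopping board at the left. Origin: centre of its underside.
- lemon: lemon, 71x53x51 mm, bystander on the chopping board at the left. Origin: centre of its underside.
- peeler: peeler with a dark green handle and a pale blade, 170 mm long, bystander on the chopping board at the left. Origin: centre of its underside.
- teaspoon: steel teaspoon, 130 mm long, bystander lying on the worktop left of the rack. Origin: centre of its underside.
- espresso_cup: small cup, 60 mm across, 50 mm high, on a saucer right of the rack, bystander. Origin: centre of its underside.
- tumbler: clear glass tumbler, 81 mm across, 93 mm high, bystander right of the rack. Origin: centre of its underside.

How it is judged (in metres and radians):
On the way, in this order (a step that is already met when the one before it is completed fails the run):
1. the tin, standing in the channel, has been slid past the first gap, the fingers at it (y of tin in the frame of tin_rack below 0.088 m and contact force between the fingers and tin above 0.1 N and x of tin in the frame of tin_rack between -0.06 and -0.028 m and z of tin in the frame of tin_rack below 0.018 m).
2. the tin, still in the channel, has been slid past the second gap, the fingers at it (y of tin in the frame of tin_rack below -0.005 m and contact force between the fingers and tin above 0.1 N and x of tin in the frame of tin_rack between -0.06 and -0.028 m and z of tin in the frame of tin_rack below 0.018 m).
3. the fingers are pushing the tin into the third gap (x of tin in the frame of tin_rack above -0.015 m and y of tin in the frame of tin_rack between -0.054 and -0.034 m and contact force between the fingers and tin above 0.1 N).
4. the tin sits in the third gap, dropped into its seat (x of tin in the frame of tin_rack between 0.0355 and 0.05 m and y of tin in the frame of tin_rack between -0.05 and -0.038 m and z of tin in the frame of tin_rack below 0.0102 m and angle between tin's own z axis and vertical below 0.05 rad), for 0.2 s.
At the end, for the whole second after the job is handed in: The tin stands upright (within 0.05 rad) in the third gap from the left, all of it past the step and down on the seat floor (underside within 2.2 mm of it), centred within 6 mm, at rest; the other things are within 15 mm of where they stood (all of step 4 and linear speed of tin below 0.01 m/s and distance of each of stored_tin, garlic, lemon, peeler, espresso_cup, tumbler, jam_jar, teaspoon from where it was at the start of the episode below 0.015 m); the robot touches nothing.
It fails at once if the tin is taken between the fingers (horizontal distance between the grasp point and tin below 0.028 m and z of the grasp point in the frame of tin below 0.055 m).
It fails at once if the tin is lifted off the rack (underside more than 12 mm above the channel floor) (z of tin in the frame of tin_rack above 0.024 m).
It fails at once if the tin is tipped by more than 0.35 rad (angle between tin's own z axis and vertical above 0.35 rad).
It fails at once if the tin is flicked (faster than 0.5 m/s) (linear speed of tin above 0.5 m/s).
It fails at once if another thing is knocked away by more than 20 mm (distance of any of stored_tin, garlic, lemon, peeler, espresso_cup, tumbler, jam_jar, teaspoon from where it was at the start of the episode above 0.02 m).
It also fails if it takes over 58 s, if anything falls off the work surface, if the arm or the gripper's body presses on something with over 40 N, if the wrist force passes 120 N, or if a joint passes its speed limit or range.

## Robot

A 7-joint arm with a two-finger parallel gripper is mounted at the origin on a cart in front of the work surface, level with it; the furniture and walls round the work are solid. World frame = base frame: x ahead of the robot, y to its left, z up, the work surface at z = 0. Lengths are in m, angles in degrees, forces in N, time in s.
With the tool pointing down it reaches from about 0.4 to 0.875 m from the base axis. Payload 6.5 kg.
Tool frame: the origin (TCP) lies on the centre line of the jaws, within the pads' length; the fingertips stand 19 mm ahead of it and the grasp point (between the pads) is the TCP (tips_ahead is the z of the fingertips in the tool frame, in m); z points along the fingers, y is the line along which they close (so a half turn about z gives the same grasp; the last joint's range is limited). The gripper opens to 88 mm and grips with 3 to 60 N. Pads are 18 mm wide; open, the fingers measure 123 mm over their backs; the gripper's body (75 mm by 187 mm) begins 45 mm behind the grasp point.
Start: joints at [-74.324, 30.733, -0.252, 88.115, 0.149, 61.152, -4.079], TCP at [0.217, 0.613, 0.258] pointing down, gripper open.
Joint ranges: [-154.64, 154.64], [-21.42, 123.67], [-72.66, 72.17], [13.99, 137.28], [-74.86, 254.86], [10.95, 109.41], [-158.01, 158.01]. Speed limits (degrees/s): [136.94, 136.94, 180, 180, 180, 180, 180].

## Interface

Orientations are given as a 3x3 rotation matrix whose columns are the frame's x, y, z axes.
In Python, from rig import get_obs, camera, close_job, tips_ahead gives the robot as it stands. The module is installed in compiled form; this text tells all that it offers.
- The arm moves only by the tool servo_tool, never from a script. Its argument "series" is a list of rows, each an object with "delta_pos": the shift along the tool's x, y, z in mm, a list of three; "rotation": the turn, a rotation vector about the tool's x, y, z in rad, a list of three; "jaw": the finger opening in mm, from 0 to 88.1. A call has exactly 5 rows; each row is the pose to reach, as a shift and turn from the pose commanded when the call began, along the tool's axes at that moment; what a row does not reach only later rows make up. A row lasts 1/10 s, in which the tool goes at most 50 mm and 8.59 degrees, less where a joint would pass 70% of its speed; a pose out of reach is approached as far as the arm can. A call with a gripper value outside its range is refused whole. The fingers move at their own pace and stop on an object; "force" is the grip in N (left out, the last holds). Time passes only in rows, so rows that repeat a pose let the fingers close, or fill a call up. It gives the time, the measured TCP pose, the force, the opening and the grip force at its end, in the units of the state.
- get_obs(): the state, without advancing time (a new reading comes with each control period).
- camera(name): name is "scene" or "top"; returns a dict with "img" (420x560x3 uint8, red, green, blue), "vfov" (degrees; the focal length in pixels is half the picture's height over the tangent of half this angle, whatever the lens; pixels are square), "cx", "cy" (the principal point, pixels), "D" ([k1, k2, p1, p2, k3] as OpenCV has them; the pictures are not rectified), "R" (3x3) and "t" (3): a world point X has camera coordinates R X + t. Camera axes: x right, y down, z forward; pixel columns grow to the right and rows downward; lengths in m; the calibration is good to about 2 mm. A picture is of the moment at which its call begins. There is no depth.
- close_job(): hands the job in; it is judged then, once.
The state is a dict: "clock": time; "joint_positions": joint angles; "qd": joint speeds; "joint_torque": joint torques, N m; "tcp_pos": TCP position; "orientation": TCP orientation; "contact_force": force on the tool from outside, world axes, zero at the start; "moment": the same for the moment, N m; "width": opening from 0.0 (shut) to 1.0 (fully open); "finger_force": force on a finger pad.
Only numpy, scipy, OpenCV 4.12 (cv2) and the standard library are available. Lean on these libraries where they do the work, as an engineer would, in place of code of your own. Each camera call takes 0.05 s, during which the arm holds its last target. There are 200 camera calls.

## Working session

There is one attempt and no reset: what is moved stays moved. The work goes in short steps, Python scripts to look and compute and a tool call to move; the robot and the scene stay as the last step left them, time stands still between calls to the robot, and variables do not carry over. Pictures are saved under pics/ and viewed, at most 10 in all, crops included, and the job is handed in when it is done.

Besides the shell and the picture viewer there is one more tool, called after "Emit:" as name(argument=value, ...) on one line, values as JSON. servo_tool: Moves the arm, as the interface text tells. Its arguments: {"type":"object","properties":{"series":{"type":"array","items":{"type":"object","properties":{"delta_pos":{"type":"array","items":{"type":"number"}},"rotation":{"type":"array","items":{"type":"number"}},"jaw":{"type":"number"}}}},"force":{"type":"number"}},"required":["series"]}

```bash
mkdir -p pics; python3 - <<'E'
from rig import get_obs,camera,tips_ahead
import cv2,numpy as np,pickle
o=get_obs();print(o['clock'],o['tcp_pos'],np.round(o['orientation'],3),o['width'],tips_ahead)
for n in('scene','top'):
    c=camera(n);pickle.dump(c,open(f'{n}0.pkl','wb'))
    cv2.imwrite(f'pics/{n}0.png',c['img'][:,:,::-1])
    print(n,c['vfov'],c['cx'],c['cy'],c['D'],np.round(-np.array(c['R']).T@c['t'],3),np.round(c['R'],3))
E
```

```text
0.0 [0.21644637 0.61228314 0.25683559] [[-0.943  0.333 -0.001]
 [ 0.333  0.943 -0.002]
 [-0.    -0.002 -1.   ]] 0.9975818700855515 0.019
scene 44.39071966224578 283.50405133345595 207.84607331662565 [-0.0314535  0.         0.         0.         0.       ] [-0.564  0.661  1.305] [[-0.459 -0.888  0.011]
 [-0.642  0.323 -0.696]
 [ 0.614 -0.327 -0.718]]
top 52.339635359268854 276.6726183806235 211.8112702190395 [-0.00016313  0.          0.          0.          0.        ] [0.447 0.098 1.31 ] [[ 0.03  -1.     0.005]
 [-0.998 -0.03  -0.052]
 [ 0.052 -0.004 -0.999]]
```

View pics/scene0.png

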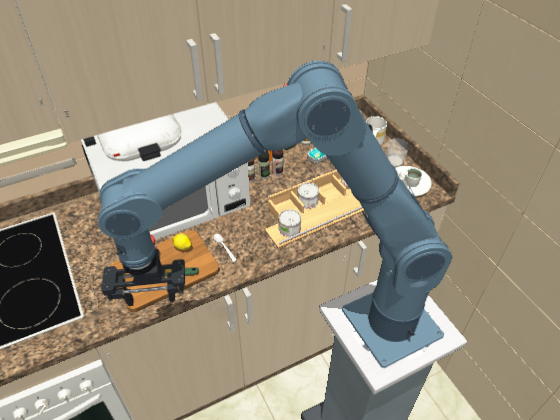

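View pics/top0.png

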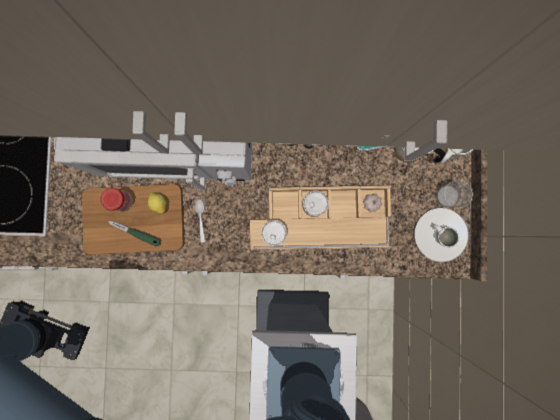

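The scene picture shows the tin at about (290,222) with the stored tin behind it. In the top view the rack spans (250–390, 185–248), the tin is at (274,232), the stored tin at (315,203) in gap 2 and the garlic at (373,202) in gap 4. I'll zoom in on the rack.

```bash
cat > h.py <<'E'
import cv2,numpy as np
def K(c):
    f=c['img'].shape[0]/2/np.tan(np.radians(c['vfov']/2));return np.array([[f,0,c['cx']],[0,f,c['cy']],[0,0,1.]])
def ray(c,uv,z):
    p=cv2.undistortPoints(np.array(uv,float).reshape(-1,1,2),K(c),np.array(c['D'])).reshape(-1,2)
    R=np.array(c['R']);C=-R.T@np.array(c['t']);d=np.c_[p,np.ones(len(p))]@R
    return C+d*((z-C[2])/d[:,2])[:,None]
def proj(c,X):
    return cv2.projectPoints(np.array(X,float).reshape(-1,3),cv2.Rodrigues(np.array(c['R']))[0],np.array(c['t'],float),K(c),np.array(c['D']))[0].reshape(-1,2)
E
python3 - <<'E'
import pickle,cv2
c=pickle.load(open('top0.pkl','rb'))
cv2.imwrite('pics/crop_top.png',cv2.resize(c['img'][170:265,240:400,::-1],None,fx=5,fy=5,interpolation=cv2.INTER_CUBIC))
E
```

```text
(no output)
```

View pics/crop_top.png

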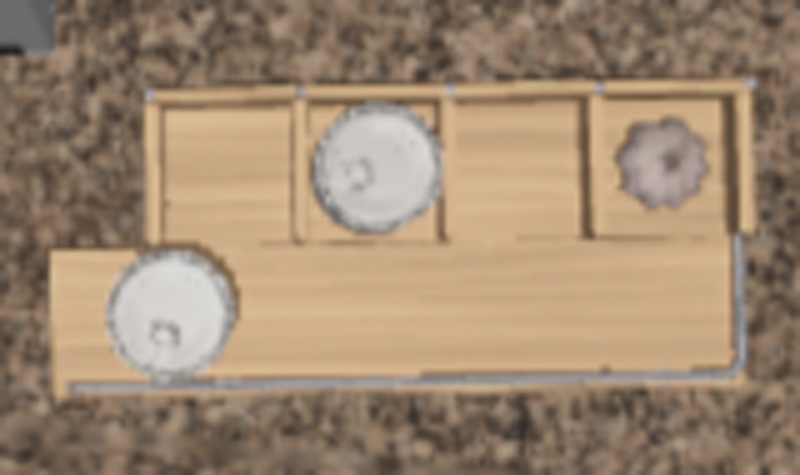

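The crop shows the rack slightly turned. The rail runs from (70,388) to (735,374), the tin top is at (172,314), the stored tin at (377,168), the divider noses at about (300,242), (443,241) and (588,238), and the back pegs at (150,96) to (751,83).

```bash
python3 - <<'E'
import pickle,numpy as np,cv2
from h import *
c=pickle.load(open('top0.pkl','rb'))
P=lambda l,z: ray(c,np.array(l,float)/5+[240-.4,170-.4],z)
rail=P([(70,388),(735,374)],.023);nose=P([(153,243),(300,242),(443,241),(588,238)],.045)
peg=P([(150,96),(300,91),(450,89),(600,86),(751,83)],.058);tin=P([(172,314),(236,314),(108,314),(172,378),(172,250)],.070);st=P([(377,168)],.066);end=P([(50,250),(53,395)],.012)
step=P([(262,243),(690,237)],.012)
for n in('rail','nose','peg','tin','st','end','step'):print(n,np.round(globals()[n]*1000,1).tolist())
# rigid fit
loc=np.array([(-84,225),(0,176),(0,88),(0,0),(0,-88)]+[(88,y) for y in(176,88,0,-88,-176)])/1e3
w=np.r_[rail[:1],nose,peg][:,:2]
use=[0,1,2,3,4]+list(range(5,10))
def fit(loc,w):
    a,b=loc-loc.mean(0),w-w.mean(0)
    th=np.arctan2((a[:,0]*b[:,1]-a[:,1]*b[:,0]).sum(),(a*b).sum());R=np.array([[np.cos(th),-np.sin(th)],[np.sin(th),np.cos(th)]])
    o=w.mean(0)-R@loc.mean(0);return th,R,o
th,R,o=fit(loc,w);print(np.degrees(th),o*1e3);print(np.round((w-(loc@R.T+o))*1e3,1).tolist())
for n,l in('rail',rail),('tin',tin),('st',st),('end',end),('step',step):print(n,np.round((l[:,:2]-o)@R*1e3,1).tolist())
pickle.dump((th,R,o),open('rack.pkl','wb'))
# tilt of scene view cross-check
s=pickle.load(open('scene0.pkl','rb'))
X=[(*(R@(tin[0,:2]*0+np.array(p))+o),z) for p,z in[((0,0),.045),((-84e-3,.225),.023)]]
print(proj(s,X+[tin[0]]))
E
```

```text
rail [[406.0, 159.3, 23.0], [426.3, -240.3, 23.0]]
nose [[493.8, 111.9, 45.0], [497.0, 24.8, 45.0], [500.2, -59.9, 45.0], [504.6, -145.9, 45.0]]
peg [[579.8, 116.2, 58.0], [585.4, 28.0, 58.0], [589.3, -60.3, 58.0], [593.8, -148.7, 58.0], [598.3, -237.7, 58.0]]
tin [[452.1, 99.3, 70.0], [453.2, 62.2, 70.0], [450.9, 136.4, 70.0], [415.1, 98.2, 70.0], [489.2, 100.5, 70.0]]
st [[540.8, -17.7, 66.0]]
end [[488.9, 174.7, 12.0], [401.1, 169.9, 12.0]]
step [[497.0, 46.0, 12.0], [508.5, -214.4, 12.0]]
2.5152255277931905 [501.01942351 -62.8649014 ]
[[-1.2, 1.0], [0.5, -1.1], [-0.1, -0.2], [-0.8, 2.9], [-0.3, 4.9], [-1.4, -0.7], [0.4, -0.9], [0.4, -1.3], [1.0, -1.8], [1.6, -2.9]]
rail [[-85.2, 226.1], [-82.4, -174.0]]
tin [[-41.8, 164.2], [-42.3, 127.1], [-41.3, 201.3], [-78.8, 164.7], [-4.7, 163.7]]
st [[41.7, 43.3]]
end [[-1.7, 237.8], [-89.6, 237.0]]
step [[0.8, 108.9], [0.9, -151.7]]
[[323.53887717 196.15124968]
 [279.25654828 240.30300555]
 [289.09037541 215.61737974]]
```

Emit:
servo_tool(series=[{"delta_pos": [-26, -24, 0], "rotation": [0, 0, -0.05], "jaw": 0}, {"delta_pos": [-56, -50, 0], "rotation": [0, 0, -0.1], "jaw": 0}, {"delta_pos": [-86, -77, 0], "rotation": [0, 0, -0.15], "jaw": 0}, {"delta_pos": [-116, -105, 0], "rotation": [0, 0, -0.2], "jaw": 0}, {"delta_pos": [-148, -134, 0], "rotation": [0, 0, -0.25], "jaw": 0}], force=20)

```text
clock: 0.6
tcp_pos: [0.3118, 0.4356, 0.2574]
orientation: [[-0.996, 0.087, -0.0], [0.087, 0.996, -0.0], [0.0, -0.0, -1.0]]
contact_force: [-0.1, -0.3, 0.9]
width: 0.569
finger_force: 0.0
```

```bash
cat >> h.py <<'E'
TH=np.radians(2.9);RR=np.array([[np.cos(TH),-np.sin(TH)],[np.sin(TH),np.cos(TH)]]);O=np.array([.5012,-.0635])
def rackxy(p): return (np.array(p)[...,:2]-O)@RR*1e3
def go(o,x,y,z,yaw):
    "rack target mm, yaw deg of tool y relative to rack y -> tool-frame delta mm, rotvec"
    from scipy.spatial.transform import Rotation as S
    Rm=np.array(o['orientation']);w=np.r_[RR@[x/1e3,y/1e3]+O,z/1e3]
    a=np.radians(yaw)+TH;c,s=np.cos(a),np.sin(a);T=np.array([[-c,-s,0],[-s,c,0],[0,0,-1.]])
    print('clock',o['clock'],'rack now',np.round(rackxy(o['tcp_pos']),1),'z',round(o['tcp_pos'][2]*1e3,1),'F',np.round(o['contact_force'],1),'w',round(o['width'],3))
    print('delta',np.round(Rm.T@(w-o['tcp_pos'])*1e3,1),'rot',np.round(S.from_matrix(Rm.T@T).as_rotvec(),4))
E
python3 -c "
from h import *;from rig import get_obs
go(get_obs(),-36,252,150,-8)"
```

```text
clock 0.6 rack now [-163.9  508.1] z 257.4 F [-0.1 -0.3  0.9] w 0.569
delta [-161.9 -236.   107.5] rot [-0.0004 -0.0003  0.0018]
```

Emit:
servo_tool(series=[{"delta_pos": [-20, -30, 10], "rotation": [0, 0, 0], "jaw": 0}, {"delta_pos": [-42, -62, 25], "rotation": [0, 0, 0], "jaw": 0}, {"delta_pos": [-66, -96, 42], "rotation": [0, 0, 0], "jaw": 0}, {"delta_pos": [-90, -131, 58], "rotation": [0, 0, 0], "jaw": 0}, {"delta_pos": [-113, -165, 75], "rotation": [0, 0, 0], "jaw": 0}])

```text
clock: 1.1
tcp_pos: [0.4098, 0.261, 0.1821]
orientation: [[-0.996, 0.09, 0.0], [0.09, 0.996, -0.0], [-0.0, -0.0, -1.0]]
contact_force: [-0.1, 0.9, 0.3]
width: 0.117
finger_force: 0.0
```

Emit:
servo_tool(series=[{"delta_pos": [-16, -24, 11], "rotation": [0, 0, 0], "jaw": 0}, {"delta_pos": [-32, -47, 22], "rotation": [0, 0, 0], "jaw": 0}, {"delta_pos": [-49, -71, 32], "rotation": [0, 0, 0], "jaw": 0}, {"delta_pos": [-49, -71, 32], "rotation": [0, 0, 0], "jaw": 0}, {"delta_pos": [-49, -71, 32], "rotation": [0, 0, 0], "jaw": 0}])

```text
clock: 1.6
tcp_pos: [0.4515, 0.1872, 0.1504]
orientation: [[-0.996, 0.091, -0.001], [0.091, 0.996, -0.0], [0.001, -0.0, -1.0]]
contact_force: [-0.3, 0.4, -0.0]
width: 0.006
finger_force: 0.0
```

```bash
python3 - <<'E'
from h import *;from rig import get_obs,camera
c=camera('top');cv2.imwrite('pics/c2.png',cv2.resize(c['img'][150:270,200:400,::-1],None,fx=4,fy=4,interpolation=cv2.INTER_CUBIC))
o=get_obs();go(o,-36,252,49,-8)
t=np.array(o['tcp_pos']);print((proj(c,[t+[0,0,-.019]])-[199.6,149.6])*4)
E
```

```text
clock 1.65 rack now [-37.  253.9] z 150.7 F [-0.8  0.4  0.1] w 0.004
delta [ -1.3  -1.8 101.7] rot [ 0.0003 -0.0005 -0.0004]
[[168.45616187 327.98424621]]
```

View pics/c2.png

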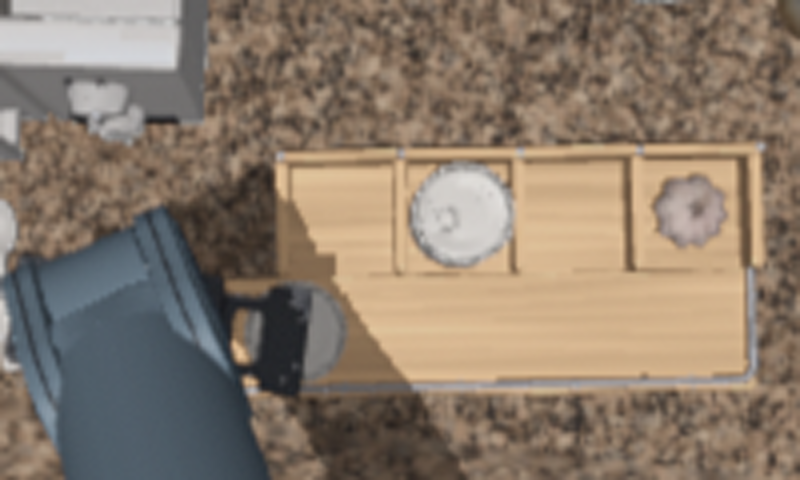

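The gripper stands left of the tin at the end of the channel, with its body partly over the tin top at (300,330). I'll lower it so the tips are 30 mm above the worktop.

Emit:
servo_tool(series=[{"delta_pos": [0, 0, 25], "rotation": [0, 0, 0], "jaw": 0}, {"delta_pos": [0, 0, 55], "rotation": [0, 0, 0], "jaw": 0}, {"delta_pos": [-1, 0, 80], "rotation": [0, 0, 0], "jaw": 0}, {"delta_pos": [-1, 0, 97], "rotation": [0, 0, 0], "jaw": 0}, {"delta_pos": [-1, 0, 101], "rotation": [0, 0, 0], "jaw": 0}])

```text
clock: 2.15
tcp_pos: [0.4512, 0.1886, 0.0484]
orientation: [[-0.996, 0.087, -0.003], [0.087, 0.996, -0.0], [0.002, -0.001, -1.0]]
contact_force: [0.4, -1.0, 0.2]
width: 0.011
finger_force: 0.0
```

```bash
python3 -c "
from h import *;from rig import get_obs
go(get_obs(),-37,219,49,-8)"
```

```text
clock 2.15 rack now [-37.2 254.3] z 48.4 F [ 0.4 -1.   0.2] w 0.011
delta [ -5.  -34.9  -0.6] rot [-0.0006 -0.0025  0.0016]
```

Emit:
servo_tool(series=[{"delta_pos": [-1.1, -8, 0], "rotation": [0, 0, 0], "jaw": 0}, {"delta_pos": [-2.2, -16, 0], "rotation": [0, 0, 0], "jaw": 0}, {"delta_pos": [-3.3, -24, 0], "rotation": [0, 0, 0], "jaw": 0}, {"delta_pos": [-4.2, -30, 0], "rotation": [0, 0, 0], "jaw": 0}, {"delta_pos": [-5.1, -36, 0], "rotation": [0, 0, 0], "jaw": 0}])

```text
clock: 2.65
tcp_pos: [0.4552, 0.1511, 0.0504]
orientation: [[-0.996, 0.09, 0.002], [0.09, 0.996, 0.001], [-0.001, 0.001, -1.0]]
contact_force: [0.3, 2.6, 2.2]
width: 0.005
finger_force: 1.6
```

Emit:
servo_tool(series=[{"delta_pos": [-0.8, -6, 0], "rotation": [0, 0, 0], "jaw": 0}, {"delta_pos": [-1.7, -12, 0], "rotation": [0, 0, 0], "jaw": 0}, {"delta_pos": [-2.5, -18, 0], "rotation": [0, 0, 0], "jaw": 0}, {"delta_pos": [-3.3, -24, 0], "rotation": [0, 0, 0], "jaw": 0}, {"delta_pos": [-4.2, -30, 0], "rotation": [0, 0, 0], "jaw": 0}])

```text
clock: 3.15
tcp_pos: [0.4569, 0.1211, 0.05]
orientation: [[-0.996, 0.089, 0.002], [0.089, 0.996, 0.001], [-0.002, 0.001, -1.0]]
contact_force: [1.7, 6.2, 4.2]
width: 0.004
finger_force: 3.0
```

```bash
python3 - <<'E'
from h import *;from rig import get_obs,camera
for n,s in('top',np.s_[150:270,200:400]),('scene',np.s_[150:270,220:420]):
    c=camera(n);cv2.imwrite(f'pics/d_{n}.png',cv2.resize(c['img'][s][:,:,::-1],None,fx=4,fy=4,interpolation=cv2.INTER_CUBIC))
cv2.imwrite('pics/d.png',cv2.resize(np.vstack([cv2.imread('pics/d_top.png'),cv2.imread('pics/d_scene.png')]),None,fx=.62,fy=.62))
go(get_obs(),-37,100,49,-8)
E
```

```text
clock 3.25 rack now [-35.3 185.3] z 49.8 F [2.6 1.2 0.5] w 0.006
delta [-10.3 -84.7   0.8] rot [-0.0004  0.0009 -0.002 ]
```

View pics/d.png

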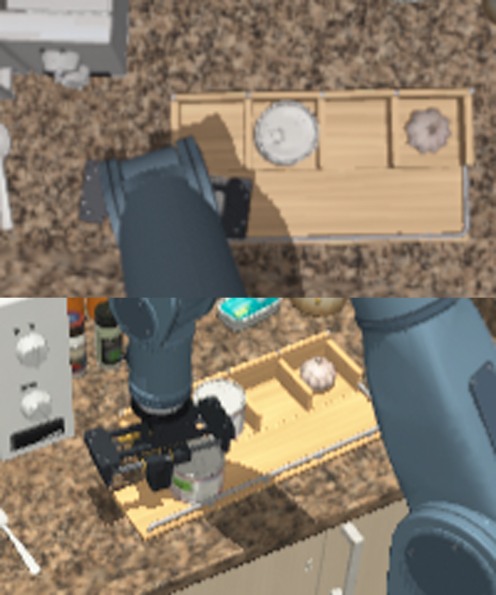

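The tin stands upright in the channel with the finger against its left side and the forces are small. I'll push on.

Emit:
servo_tool(series=[{"delta_pos": [-0.8, -6, 0], "rotation": [0, 0, 0], "jaw": 0}, {"delta_pos": [-1.7, -12, 0], "rotation": [0, 0, 0], "jaw": 0}, {"delta_pos": [-2.5, -18, 0], "rotation": [0, 0, 0], "jaw": 0}, {"delta_pos": [-3.3, -24, 0], "rotation": [0, 0, 0], "jaw": 0}, {"delta_pos": [-4.2, -30, 0], "rotation": [0, 0, 0], "jaw": 0}])

```text
clock: 3.75
tcp_pos: [0.4591, 0.0914, 0.0501]
orientation: [[-0.996, 0.089, 0.003], [0.089, 0.996, 0.001], [-0.003, 0.002, -1.0]]
contact_force: [3.7, 5.5, 3.5]
width: 0.007
finger_force: 3.1
```

Emit:
servo_tool(series=[{"delta_pos": [-0.8, -6, 0], "rotation": [0, 0, 0], "jaw": 0}, {"delta_pos": [-1.7, -12, 0], "rotation": [0, 0, 0], "jaw": 0}, {"delta_pos": [-2.5, -18, 0], "rotation": [0, 0, 0], "jaw": 0}, {"delta_pos": [-3.3, -24, 0], "rotation": [0, 0, 0], "jaw": 0}, {"delta_pos": [-4.2, -30, 0], "rotation": [0, 0, 0], "jaw": 0}])

```text
clock: 4.25
tcp_pos: [0.4615, 0.0617, 0.0504]
orientation: [[-0.996, 0.088, 0.005], [0.088, 0.996, 0.002], [-0.005, 0.002, -1.0]]
contact_force: [5.9, 7.0, 4.3]
width: 0.005
finger_force: 4.1
```

```bash
python3 - <<'E'
from h import *;from rig import get_obs,camera
c=camera('scene');im=c['img'][150:250,260:400,::-1];cv2.imwrite('pics/e.png',cv2.resize(im,None,fx=5,fy=5,interpolation=cv2.INTER_CUBIC))
o=get_obs();go(o,-36,11,49,-8)
# expected tin outline if pressed: centre rack x -43, y = tcp-56
y=rackxy(o['tcp_pos'])[1]-56
for x in(-43.5,-38):
  b=np.r_[RR@[x/1e3,y/1e3]+O]
  a=np.linspace(0,2*np.pi,9)[:8]
  print(x,np.round((proj(c,[[b[0],b[1],.07],[b[0],b[1],.012]])-[259.6,149.6])*5))
E
```

```text
clock 4.3 rack now [-33.9 125.4] z 50.2 F [1.7 1.8 0.7] w 0.005
delta [ -14.  -113.5    1.1] rot [ 0.0009  0.0036 -0.0009]
-43.5 [[272. 281.]
 [268. 340.]]
-38 [[268. 276.]
 [263. 335.]]
```

View pics/e.png

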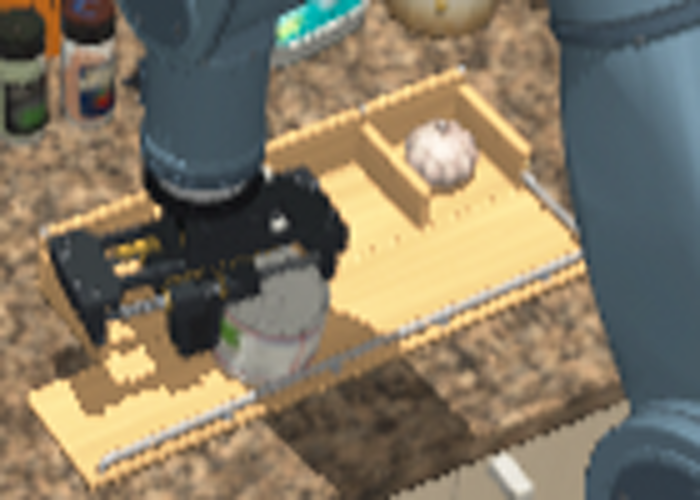

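The tin is upright and hugging the rail: its base is at about (265,385) and its top at about (285,285). I'll continue and steer slightly less towards +x.

Emit:
servo_tool(series=[{"delta_pos": [-0.6, -6, 0.2], "rotation": [0, 0, 0], "jaw": 0}, {"delta_pos": [-1.1, -12, 0.4], "rotation": [0, 0, 0], "jaw": 0}, {"delta_pos": [-1.7, -18, 0.6], "rotation": [0, 0, 0], "jaw": 0}, {"delta_pos": [-2.2, -24, 0.8], "rotation": [0, 0, 0], "jaw": 0}, {"delta_pos": [-2.8, -30, 1], "rotation": [0, 0, 0], "jaw": 0}])

```text
clock: 4.8
tcp_pos: [0.4617, 0.0316, 0.0494]
orientation: [[-0.996, 0.088, 0.005], [0.088, 0.996, 0.002], [-0.005, 0.002, -1.0]]
contact_force: [6.1, 7.6, 4.1]
width: 0.003
finger_force: 4.1
```

Emit:
servo_tool(series=[{"delta_pos": [-0.7, -6, 0], "rotation": [0, 0, 0], "jaw": 0}, {"delta_pos": [-1.4, -12, 0], "rotation": [0, 0, 0], "jaw": 0}, {"delta_pos": [-2.1, -18, 0], "rotation": [0, 0, 0], "jaw": 0}, {"delta_pos": [-2.8, -24, 0], "rotation": [0, 0, 0], "jaw": 0}, {"delta_pos": [-3.5, -30, 0], "rotation": [0, 0, 0], "jaw": 0}])

```text
clock: 5.3
tcp_pos: [0.4618, 0.0009, 0.0492]
orientation: [[-0.996, 0.088, 0.004], [0.088, 0.996, 0.001], [-0.004, 0.002, -1.0]]
contact_force: [5.2, 7.9, 3.8]
width: 0.008
finger_force: 4.2
```

Emit:
servo_tool(series=[{"delta_pos": [-0.7, -6, 0], "rotation": [0, 0, 0], "jaw": 0}, {"delta_pos": [-1.4, -12, 0], "rotation": [0, 0, 0], "jaw": 0}, {"delta_pos": [-2.1, -18, 0], "rotation": [0, 0, 0], "jaw": 0}, {"delta_pos": [-2.8, -24, 0], "rotation": [0, 0, 0], "jaw": 0}, {"delta_pos": [-3.5, -30, 0], "rotation": [0, 0, 0], "jaw": 0}])

```text
clock: 5.8
tcp_pos: [0.4614, -0.0298, 0.0489]
orientation: [[-0.996, 0.089, 0.001], [0.089, 0.996, 0.001], [-0.001, 0.001, -1.0]]
contact_force: [5.3, 6.9, 3.4]
width: 0.005
finger_force: 3.7
```

```bash
python3 - <<'E'
from h import *;from rig import get_obs,camera
c=camera('scene');im=c['img'][140:240,280:420,::-1];cv2.imwrite('pics/f.png',cv2.resize(im,None,fx=5,fy=5,interpolation=cv2.INTER_CUBIC))
o=get_obs();go(o,-36,11,49,-8)
E
```

```text
clock 5.85 rack now [-38.5  34.2] z 48.8 F [ 2.3  1.1 -0.4] w 0.002
delta [ -5.7 -22.6  -0.2] rot [-0.0003  0.0007 -0.0014]
```

View pics/f.png

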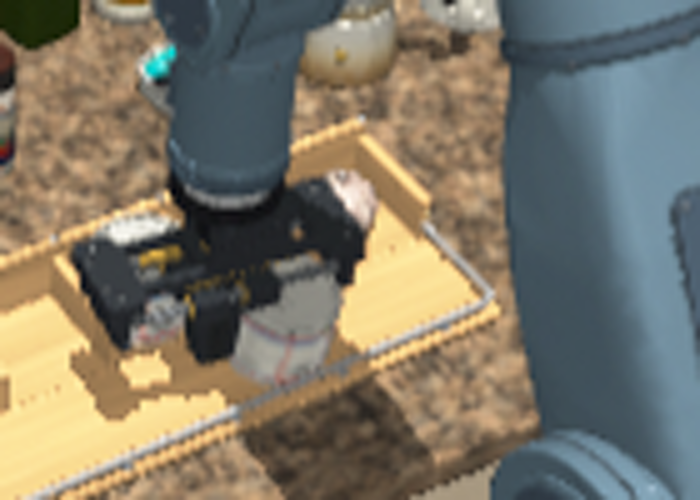

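The tin stands upright at the rail, opposite about y = -20, and the stored tin and garlic have not moved. I'll push the last 23 mm, back off and look.

Emit:
servo_tool(series=[{"delta_pos": [-0.8, -6, 0], "rotation": [0, 0, 0], "jaw": 0}, {"delta_pos": [-1.6, -12, 0], "rotation": [0, 0, 0], "jaw": 0}, {"delta_pos": [-2.4, -18, 0], "rotation": [0, 0, 0], "jaw": 0}, {"delta_pos": [-3.2, -23, 0], "rotation": [0, 0, 0], "jaw": 0}, {"delta_pos": [-3.2, -23, 0], "rotation": [0, 0, 0], "jaw": 0}])

```text
clock: 6.35
tcp_pos: [0.4617, -0.0539, 0.0487]
orientation: [[-0.996, 0.09, -0.0], [0.09, 0.996, -0.0], [0.0, -0.0, -1.0]]
contact_force: [2.7, 2.3, -0.3]
width: 0.008
finger_force: 1.4
```

```bash
python3 - <<'E'
from h import *;from rig import get_obs,camera
go(get_obs(),-36,45,51,-8)
E
```

```text
clock 6.35 rack now [-39.   11.6] z 48.7 F [ 2.7  2.3 -0.3] w 0.008
delta [ 1.7 33.5 -2.3] rot [-0.0002 -0.0003 -0.0014]
```

Emit:
servo_tool(series=[{"delta_pos": [2.4, 17, -3], "rotation": [0, 0, 0], "jaw": 0}, {"delta_pos": [4.8, 34, -4], "rotation": [0, 0, 0], "jaw": 0}, {"delta_pos": [27, 31, -4], "rotation": [0, 0, 0], "jaw": 0}, {"delta_pos": [50, 28, -4], "rotation": [0, 0, 0], "jaw": 0}, {"delta_pos": [73, 24, -4], "rotation": [0, 0, 0], "jaw": 0}])

```text
clock: 6.85
tcp_pos: [0.3881, -0.0238, 0.0522]
orientation: [[-0.996, 0.09, -0.004], [0.09, 0.996, -0.001], [0.004, -0.002, -1.0]]
contact_force: [-0.2, -0.7, 0.4]
width: 0.004
finger_force: 0.0
```

Emit:
servo_tool(series=[{"delta_pos": [0, 0, 0], "rotation": [0, 0, -0.07], "jaw": 24}, {"delta_pos": [0, 0, 0], "rotation": [0, 0, -0.14], "jaw": 24}, {"delta_pos": [0, 0, 0], "rotation": [0, 0, -0.14], "jaw": 24}, {"delta_pos": [0, 0, 0], "rotation": [0, 0, -0.14], "jaw": 24}, {"delta_pos": [0, 0, 0], "rotation": [0, 0, -0.14], "jaw": 24}])

```text
clock: 7.35
tcp_pos: [0.3906, -0.0232, 0.0525]
orientation: [[-0.999, -0.048, -0.001], [-0.048, 0.999, -0.0], [0.001, -0.0, -1.0]]
contact_force: [0.5, -0.5, -0.1]
width: 0.27
finger_force: 0.0
```

```bash
python3 - <<'E'
from h import *;from rig import get_obs,camera
c=camera('top');cv2.imwrite('pics/g1.png',cv2.resize(c['img'][170:270,240:400,::-1],None,fx=5,fy=5,interpolation=cv2.INTER_CUBIC))
o=get_obs();go(o,-108,-44,50,0)
E
```

```text
clock 7.4 rack now [-108.1   45.9] z 52.6 F [0.7 0.7 0.5] w 0.268
delta [ -0.3 -89.9   2.6] rot [-0.0003 -0.001  -0.0017]
```

View pics/g1.png

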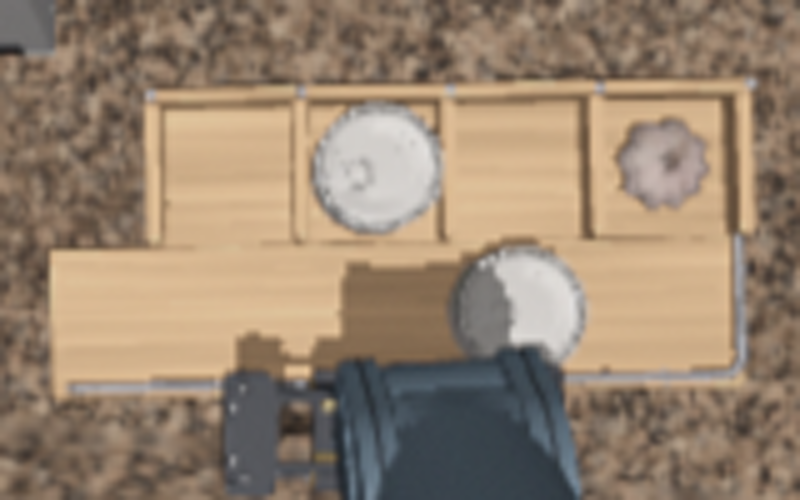

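```bash
python3 - <<'E'
import pickle
from h import *
c=pickle.load(open('top0.pkl','rb'))
P=lambda l,z: ray(c,np.array(l,float)/5+[239.6,169.6],z)
print(np.round(rackxy(P([(517,310),(172,314)],.070)),1),np.round(rackxy(P([(377,168)],.066)),1))
E
```

```text
[[-42.7 -35.1]
 [-40.8 165.1]] [[41.9 43.7]]
```

From the top view the tin top centre is at (517,310), which is y ≈ -35. The finger is thinner than I assumed, so the tin needs about 9 mm more. I'll go back in with the same finger setup.

Emit:
servo_tool(series=[{"delta_pos": [0, 0, 0], "rotation": [0, 0, 0.07], "jaw": 0}, {"delta_pos": [0, 0, 0], "rotation": [0, 0, 0.14], "jaw": 0}, {"delta_pos": [0, 0, 0], "rotation": [0, 0, 0.14], "jaw": 0}, {"delta_pos": [0, 0, 0], "rotation": [0, 0, 0.14], "jaw": 0}, {"delta_pos": [0, 0, 0], "rotation": [0, 0, 0.14], "jaw": 0}])

```text
clock: 7.9
tcp_pos: [0.3913, -0.0228, 0.0527]
orientation: [[-0.996, 0.088, -0.0], [0.088, 0.996, -0.0], [0.0, -0.0, -1.0]]
contact_force: [-0.1, -0.3, -0.1]
width: 0.007
finger_force: 0.0
```

Emit:
servo_tool(series=[{"delta_pos": [-17, 2, 0], "rotation": [0, 0, 0], "jaw": 0}, {"delta_pos": [-34, 5, 0], "rotation": [0, 0, 0], "jaw": 0}, {"delta_pos": [-51, 7, 1], "rotation": [0, 0, 0], "jaw": 0}, {"delta_pos": [-68, 9, 3], "rotation": [0, 0, 0], "jaw": 0}, {"delta_pos": [-68, 9, 3], "rotation": [0, 0, 0], "jaw": 0}])

```text
clock: 8.4
tcp_pos: [0.4621, -0.0198, 0.0498]
orientation: [[-0.996, 0.089, 0.003], [0.089, 0.996, 0.0], [-0.003, 0.0, -1.0]]
contact_force: [0.4, 0.9, 0.4]
width: 0.002
finger_force: 0.0
```

```bash
python3 - <<'E'
from h import *;from rig import get_obs
go(get_obs(),-38,2.5,49,-8)
E
```

```text
clock 8.4 rack now [-36.8  45.6] z 49.8 F [0.4 0.9 0.4] w 0.002
delta [ -4.8 -42.9   0.8] rot [0.0005 0.0026 0.    ]
```

Emit:
servo_tool(series=[{"delta_pos": [-1.5, -13, 0], "rotation": [0, 0, 0], "jaw": 0}, {"delta_pos": [-3, -26, 0], "rotation": [0, 0, 0], "jaw": 0}, {"delta_pos": [-3.7, -32, 0], "rotation": [0, 0, 0], "jaw": 0}, {"delta_pos": [-4.3, -38, 0], "rotation": [0, 0, 0], "jaw": 0}, {"delta_pos": [-4.8, -43, 0], "rotation": [0, 0, 0], "jaw": 0}])

```text
clock: 8.9
tcp_pos: [0.4614, -0.0626, 0.05]
orientation: [[-0.996, 0.088, 0.002], [0.088, 0.996, 0.001], [-0.001, 0.001, -1.0]]
contact_force: [2.5, 4.2, 2.5]
width: 0.005
finger_force: 2.4
```

Emit:
servo_tool(series=[{"delta_pos": [0, 0, 0], "rotation": [0, 0, 0], "jaw": 0}, {"delta_pos": [2.4, 20, -3], "rotation": [0, 0, 0], "jaw": 0}, {"delta_pos": [4.8, 40, -4], "rotation": [0, 0, 0], "jaw": 0}, {"delta_pos": [38, 37, -4], "rotation": [0, 0, 0], "jaw": 0}, {"delta_pos": [73, 33, -4], "rotation": [0, 0, 0], "jaw": 0}])

```text
clock: 9.4
tcp_pos: [0.3904, -0.0232, 0.0537]
orientation: [[-0.996, 0.088, 0.0], [0.088, 0.996, -0.0], [-0.0, -0.0, -1.0]]
contact_force: [-0.6, -1.8, 0.1]
width: 0.004
finger_force: 0.0
```

Emit:
servo_tool(series=[{"delta_pos": [0, 0, 0], "rotation": [0, 0, -0.07], "jaw": 24}, {"delta_pos": [0, 0, 0], "rotation": [0, 0, -0.14], "jaw": 24}, {"delta_pos": [0, 0, 0], "rotation": [0, 0, -0.14], "jaw": 24}, {"delta_pos": [0, 0, 0], "rotation": [0, 0, -0.14], "jaw": 24}, {"delta_pos": [0, 0, 0], "rotation": [0, 0, -0.14], "jaw": 24}])

```text
clock: 9.9
tcp_pos: [0.391, -0.0239, 0.0537]
orientation: [[-0.999, -0.049, -0.0], [-0.049, 0.999, -0.0], [0.0, -0.0, -1.0]]
contact_force: [-0.2, -0.1, -0.6]
width: 0.273
finger_force: 0.0
```

```bash
python3 - <<'E'
from h import *;from rig import get_obs,camera
import pickle
c=camera('top');pickle.dump(c,open('g2.pkl','wb'));cv2.imwrite('pics/g2.png',cv2.resize(c['img'][170:270,240:400,::-1],None,fx=5,fy=5,interpolation=cv2.INTER_CUBIC))
o=get_obs();go(o,-108,-44,50,0)
for y in(-44,):
  p=RR@[-.0425,y/1e3]+O;print((proj(c,[[*p,.07]])-[239.6,169.6])*5)
E
```

```text
clock 9.95 rack now [-108.    45.1] z 53.7 F [0.8 1.  1.3] w 0.274
delta [ -0.1 -89.1   3.7] rot [-0.0002 -0.0001 -0.0015]
[[532.29495748 309.42376853]]
```

View pics/g2.png

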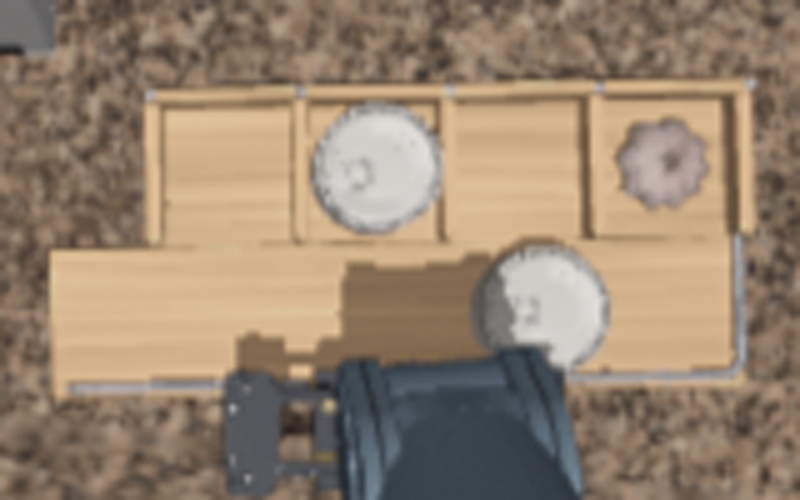

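The tin top now spans (473–608), centre 541 against 532 for the gap centre, so it is about 5 mm right of centre. Two spread fingertips straddling the gap centre line will centre it, so I'll move in front of the tin.

Emit:
servo_tool(series=[{"delta_pos": [0, -20, 0], "rotation": [0, 0, 0], "jaw": 32}, {"delta_pos": [0, -42, 1], "rotation": [0, 0, 0], "jaw": 32}, {"delta_pos": [0, -65, 2], "rotation": [0, 0, 0], "jaw": 32}, {"delta_pos": [0, -89, 3], "rotation": [0, 0, 0], "jaw": 32}, {"delta_pos": [0, -89, 3], "rotation": [0, 0, 0], "jaw": 32}])

```text
clock: 10.45
tcp_pos: [0.3955, -0.1157, 0.0507]
orientation: [[-0.999, -0.045, 0.0], [-0.045, 0.999, -0.001], [-0.0, -0.001, -1.0]]
contact_force: [-0.2, 0.8, 0.1]
width: 0.363
finger_force: 0.0
```

```bash
python3 - <<'E'
from h import *;from rig import get_obs
go(get_obs(),-60,-44,50,0)
E
```

```text
clock 10.45 rack now [-108.2  -46.8] z 50.7 F [-0.2  0.8  0.1] w 0.363
delta [-48.2   3.1   0.7] rot [-0.0015  0.0002 -0.0059]
```

Emit:
servo_tool(series=[{"delta_pos": [-8, 2.5, 0], "rotation": [0, 0, -0.004], "jaw": 32}, {"delta_pos": [-16, 3, 0], "rotation": [0, 0, -0.004], "jaw": 32}, {"delta_pos": [-24, 3, 0], "rotation": [0, 0, -0.004], "jaw": 32}, {"delta_pos": [-31, 3, 0], "rotation": [0, 0, -0.004], "jaw": 32}, {"delta_pos": [-38, 3, 0], "rotation": [0, 0, -0.004], "jaw": 32}])

```text
clock: 10.95
tcp_pos: [0.4333, -0.1073, 0.0506]
orientation: [[-0.998, -0.055, -0.001], [-0.055, 0.998, 0.0], [0.001, 0.0, -1.0]]
contact_force: [-2.9, -0.4, 2.6]
width: 0.362
finger_force: 1.6
```

```bash
python3 - <<'E'
from h import *;from rig import get_obs,camera
o=get_obs();go(o,-1,-44,50,0)
a=camera('top')['img'][170:270,240:400,::-1];b=camera('scene')['img'][130:230,290:410,::-1]
cv2.imwrite('pics/i.png',np.hstack([cv2.resize(a,None,fx=2.8,fy=4,interpolation=cv2.INTER_CUBIC)[:, :448],cv2.resize(b,None,fx=2.8,fy=4)][:2]))
E
```

```text
clock 10.95 rack now [-70.1 -40.3] z 50.6 F [-2.9 -0.4  2.6] w 0.362
delta [-69.   -4.    0.5] rot [ 0.0002 -0.0014  0.0043]
```

View pics/i.png

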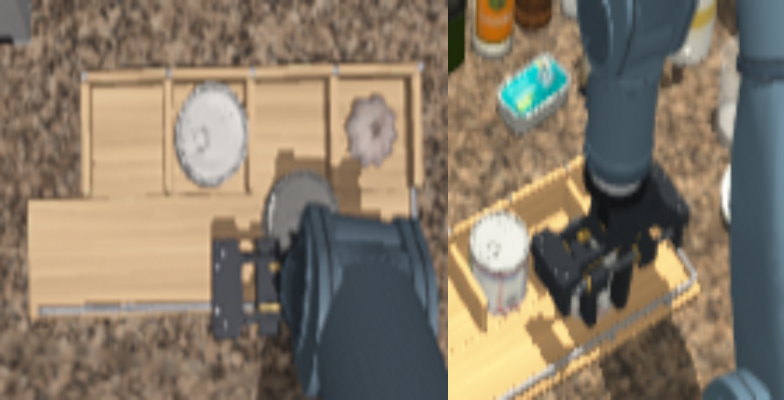

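The fingertips are on the tin's front and the tin (top view, about (300,205)) is entering opposite gap 3. It is roughly 3 mm right of centre and the noses are ahead. I'll continue while steering to y = -44.

Emit:
servo_tool(series=[{"delta_pos": [-7, -2, 0], "rotation": [0, 0, 0.004], "jaw": 32}, {"delta_pos": [-14, -3.5, 0], "rotation": [0, 0, 0.004], "jaw": 32}, {"delta_pos": [-21, -4, 0], "rotation": [0, 0, 0.004], "jaw": 32}, {"delta_pos": [-27, -4, 0], "rotation": [0, 0, 0.004], "jaw": 32}, {"delta_pos": [-33, -4, 0], "rotation": [0, 0, 0.004], "jaw": 32}])

```text
clock: 11.55
tcp_pos: [0.4673, -0.1103, 0.0508]
orientation: [[-0.999, -0.05, 0.001], [-0.05, 0.999, -0.0], [-0.001, -0.0, -1.0]]
contact_force: [-1.7, -0.1, -1.6]
width: 0.365
finger_force: 0.8
```

```bash
cat > look.py <<'E'
from h import *;from rig import get_obs,camera
import sys
o=get_obs();go(o,float(sys.argv[1]),-44,50,0)
c=camera('top');im=c['img'].astype(int)
# back (far) edge of tin top: tin is grey (low saturation), wood is yellow: scan along rack x in gap columns
sat=im.max(2)-im.min(2)
for y in(-70,-60,-52,-44,-36,-28,-20):
    xs=np.arange(-20,88,2.)
    p=np.c_[(np.c_[xs/1e3,np.full(len(xs),y/1e3)]@RR.T+O),np.full(len(xs),.068)]
    uv=np.round(proj(c,p)).astype(int);s=sat[uv[:,1],uv[:,0]]
    g=s<32
    print(y,''.join('#' if a else '.' for a in g))
E
python3 look.py -1
```

```text
clock 11.55 rack now [-36.2 -45.1] z 50.8 F [-1.7 -0.1 -1.6] w 0.365
delta [-35.2   1.1   0.8] rot [-0.0003  0.0008 -0.0009]
-70 ##############################........................
-60 #################################.....................
-52 ##################################....................
-44 ##################################....................
-36 ##################################....................
-28 ..###############################.....................
-20 ##############################........................
```

The far edge of the tin top is at x ≈ 46, so its centre is at about (9,-45) and well centred. About 32 mm remain.

Emit:
servo_tool(series=[{"delta_pos": [-6, 0.5, 0], "rotation": [0, 0, 0], "jaw": 32}, {"delta_pos": [-12, 1, 0], "rotation": [0, 0, 0], "jaw": 32}, {"delta_pos": [-18, 1, 0], "rotation": [0, 0, 0], "jaw": 32}, {"delta_pos": [-24, 1, 0], "rotation": [0, 0, 0], "jaw": 32}, {"delta_pos": [-29, 1, 0], "rotation": [0, 0, 0], "jaw": 32}])

```text
clock: 12.1
tcp_pos: [0.496, -0.1074, 0.0507]
orientation: [[-0.999, -0.05, 0.0], [-0.05, 0.999, 0.0], [-0.0, 0.0, -1.0]]
contact_force: [-1.4, -0.3, -1.1]
width: 0.361
finger_force: 0.7
```

```bash
python3 look.py -3
```

```text
clock 12.1 rack now [ -7.4 -43.6] z 50.7 F [-1.4 -0.3 -1.1] w 0.361
delta [-4.4 -0.4  0.7] rot [ 0.0001  0.0002 -0.0001]
-70 ##############################################........
-60 ###############################################.......
-52 ################################################......
-44 #################################################.....
-36 ################################################......
-28 ..############################################........
-20 ...###########...############################.........
```

Emit:
servo_tool(series=[{"delta_pos": [-2, 0, 0], "rotation": [0, 0, 0], "jaw": 32}, {"delta_pos": [-4, 0, 0], "rotation": [0, 0, 0], "jaw": 32}, {"delta_pos": [-4, 0, 0], "rotation": [0, 0, 0], "jaw": 32}, {"delta_pos": [-4, 0, 0], "rotation": [0, 0, 0], "jaw": 32}, {"delta_pos": [-4, 0, 0], "rotation": [0, 0, 0], "jaw": 32}])

```text
clock: 12.65
tcp_pos: [0.4994, -0.1074, 0.0508]
orientation: [[-0.999, -0.05, 0.0], [-0.05, 0.999, -0.0], [-0.0, -0.0, -1.0]]
contact_force: [-1.1, -0.6, 0.4]
width: 0.371
finger_force: 0.8
```

```bash
python3 look.py -3
```

```text
clock 12.65 rack now [ -4.1 -43.7] z 50.8 F [-1.1 -0.6  0.4] w 0.371
delta [-1.1 -0.3  0.8] rot [-0.      0.0002 -0.0005]
-70 #################################################.....
-60 #################################################.....
-52 #################################################.....
-44 ###################################################...
-36 #################################################.....
-28 #...############################################......
-20 #...############...###########################........
```

Emit:
servo_tool(series=[{"delta_pos": [5, 0, 0], "rotation": [0, 0, 0], "jaw": 32}, {"delta_pos": [20, 0, -2], "rotation": [0, 0, 0], "jaw": 32}, {"delta_pos": [45, 0, -10], "rotation": [0, 0, 0], "jaw": 32}, {"delta_pos": [75, 0, -30], "rotation": [0, 0, 0], "jaw": 32}, {"delta_pos": [100, 0, -55], "rotation": [0, 0, 0], "jaw": 32}])

```text
clock: 13.2
tcp_pos: [0.3975, -0.1123, 0.1057]
orientation: [[-0.999, -0.05, -0.002], [-0.05, 0.999, 0.0], [0.002, 0.0, -1.0]]
contact_force: [0.5, 0.1, -0.4]
width: 0.364
finger_force: 0.0
```

Emit:
servo_tool(series=[{"delta_pos": [0, 25, -25], "rotation": [0, 0, 0], "jaw": 32}, {"delta_pos": [0, 60, -50], "rotation": [0, 0, 0], "jaw": 32}, {"delta_pos": [0, 100, -70], "rotation": [0, 0, 0], "jaw": 32}, {"delta_pos": [0, 140, -80], "rotation": [0, 0, 0], "jaw": 32}, {"delta_pos": [0, 180, -80], "rotation": [0, 0, 0], "jaw": 32}])

```text
clock: 13.7
tcp_pos: [0.3915, 0.0691, 0.1875]
orientation: [[-0.999, -0.05, 0.005], [-0.05, 0.999, 0.001], [-0.005, 0.001, -1.0]]
contact_force: [1.2, 1.0, -0.7]
width: 0.365
finger_force: 0.0
```

```bash
cat > fin.py <<'E'
from h import *;from rig import get_obs,camera
print(get_obs()['clock'],rackxy(get_obs()['tcp_pos']))
for n in('top','scene'):
    c=camera(n);im=c['img'].astype(int);sat=im.max(2)-im.min(2)
    for nm,y in('stored',44),('tin',-44):
        p=RR@[.042,y/1e3]+O;u,v=np.round(proj(c,[[*p,.066]])[0]).astype(int)
        r=24;m=((sat<30)&(im.max(2)>(150 if n=='top' else 140))).astype(np.uint8)[v-r:v+r,u-r:u+r]
        k,l,s,ce=cv2.connectedComponentsWithStats(m)
        i=1+s[1:,4].argmax();q=ce[i]+[u-r,v-r]
        x0,y0,w,h,a=s[i];print(n,nm,'pred',u,v,'centroid',q.round(2),'bbox',x0+u-r,y0+v-r,w,h,a)
        if n=='top':
            bc=[x0+u-r+(w-1)/2,y0+v-r+(h-1)/2]
            print('  rack xy by bbox, centroid',rackxy(ray(c,[bc,q],.066)).round(1).tolist())
        else: print('\n'.join(''.join('#' if t else '.' for t in row) for row in m[4:40]))
E
python3 fin.py
```

```text
13.7 [-102.89327439  137.9623653 ]
top stored pred 315 203 centroid [315.4  203.09] bbox 303 191 26 26 495
  rack xy by bbox, centroid [[40.9, 42.3], [42.1, 42.5]]
top tin pred 345 203 centroid [345.09 203.25] bbox 333 191 25 26 491
  rack xy by bbox, centroid [[39.2, -43.9], [39.9, -44.2]]
scene stored pred 307 189 centroid [327.2  194.43] bbox 323 191 8 9 44
................................................
................................................
................................................
................................................
................................................
................................................
................................................
................................................
................................................
................................................
................................................
................................................
............................................##..
..........................................#####.
..........................................#####.
..
[... 2161 characters left out ...]
.........####.
.....................#####........##......#.....
.....................#####........##....#.......
......................#...........##....#.......
...........................##.....#.........#..#
.........................#####....#.......#..#..
........................#######.................
......##...............########..##.............
...#####................###########.............
.#######....................##.####.............
.#####................#############.............
..##...............###############..............
....................#######.#######.............
.....#...............#####..######..............
....##................####..######..............
```

Emit:
servo_tool(series=[{"delta_pos": [0, 40, 0], "rotation": [0, 0, 0], "jaw": 32}, {"delta_pos": [0, 80, -10], "rotation": [0, 0, 0], "jaw": 32}, {"delta_pos": [0, 120, -20], "rotation": [0, 0, 0], "jaw": 32}, {"delta_pos": [0, 160, -30], "rotation": [0, 0, 0], "jaw": 32}, {"delta_pos": [0, 200, -40], "rotation": [0, 0, 0], "jaw": 32}])

```text
clock: 14.3
tcp_pos: [0.3805, 0.2679, 0.2261]
orientation: [[-0.999, -0.049, 0.001], [-0.049, 0.999, -0.0], [-0.001, -0.0, -1.0]]
contact_force: [1.2, -0.6, -0.0]
width: 0.363
finger_force: 0.0
```

```bash
cat > fin2.py <<'E'
from h import *;from rig import get_obs,camera
import pickle
def up(c,b,h=.066,n=400):
    # rectified patch of plane z=h round rack point b, 0.5 mm/px ; columns -y, rows -x
    g=np.stack(np.meshgrid(np.arange(-50,50,.5),np.arange(-50,50,.5)),-1).reshape(-1,2)
    rk=np.c_[b[0]-g[:,1],b[1]-g[:,0]]/1e3
    uv=proj(c,np.c_[rk@RR.T+O,np.full(len(rk),h)]).astype(np.float32).reshape(200,200,2)
    return cv2.cvtColor(cv2.remap(c['img'],uv[...,0],uv[...,1],cv2.INTER_CUBIC),cv2.COLOR_RGB2GRAY)
for n in('top','scene'):
    c=camera(n);pickle.dump(c,open(n+'F.pkl','wb'))
    ref=up(c,(42,44));t=up(c,(42,-44))
    im=c['img'].astype(int)
    for h in(.062,.066,.070):
        ref=up(c,(42,44),h);t=up(c,(42,-44),h)
        r=cv2.matchTemplate(t,ref[25:175,25:175],cv2.TM_CCOEFF_NORMED);_,v,_,l=cv2.minMaxLoc(r)
        print(n,h,'score',round(v,3),'tin minus stored rack dx,dy mm',-(l[1]-25)/2,-(l[0]-25)/2)
    cv2.imwrite(f'pics/rect_{n}.png',np.hstack([ref,t]))
E
python3 fin2.py
```

```text
top 0.062 score 0.881 tin minus stored rack dx,dy mm -2.0 2.5
top 0.066 score 0.882 tin minus stored rack dx,dy mm -2.0 2.5
top 0.07 score 0.883 tin minus stored rack dx,dy mm -1.5 3.0
scene 0.062 score 0.949 tin minus stored rack dx,dy mm -2.5 2.0
scene 0.066 score 0.915 tin minus stored rack dx,dy mm -1.5 2.0
scene 0.07 score 0.889 tin minus stored rack dx,dy mm -1.0 2.5
```

Both views put the tin about 2 mm short of the stored tin's depth and at the same height, so it looks seated. To be certain it is clear of the step, I'll go back and nudge it 3 mm deeper.

Emit:
servo_tool(series=[{"delta_pos": [0, -45, 0], "rotation": [0, 0, 0], "jaw": 32}, {"delta_pos": [0, -90, 0], "rotation": [0, 0, 0], "jaw": 32}, {"delta_pos": [0, -135, 10], "rotation": [0, 0, 0], "jaw": 32}, {"delta_pos": [0, -180, 20], "rotation": [0, 0, 0], "jaw": 32}, {"delta_pos": [0, -225, 30], "rotation": [0, 0, 0], "jaw": 32}])

```text
clock: 14.9
tcp_pos: [0.3912, 0.0393, 0.1954]
orientation: [[-0.999, -0.049, 0.001], [-0.049, 0.999, -0.0], [-0.001, -0.0, -1.0]]
contact_force: [1.3, 0.2, 0.0]
width: 0.363
finger_force: 0.0
```

```bash
python3 -c "
from h import *;from rig import get_obs
go(get_obs(),-105,-44,51,0)"
```

```text
clock 14.9 rack now [-104.7  108.2] z 195.4 F [1.3 0.2 0. ] w 0.363
delta [   0.2 -152.2  144.4] rot [-0.0004  0.0007 -0.0016]
```

Emit:
servo_tool(series=[{"delta_pos": [0, -35, 15], "rotation": [0, 0, 0], "jaw": 32}, {"delta_pos": [0, -72, 35], "rotation": [0, 0, 0], "jaw": 32}, {"delta_pos": [0, -110, 60], "rotation": [0, 0, 0], "jaw": 32}, {"delta_pos": [0, -140, 90], "rotation": [0, 0, 0], "jaw": 32}, {"delta_pos": [0, -151, 120], "rotation": [0, 0, 0], "jaw": 32}])

```text
clock: 15.4
tcp_pos: [0.3985, -0.113, 0.0748]
orientation: [[-0.999, -0.045, 0.001], [-0.045, 0.999, -0.002], [-0.001, -0.002, -1.0]]
contact_force: [0.3, 1.0, -0.1]
width: 0.365
finger_force: 0.0
```

Emit:
servo_tool(series=[{"delta_pos": [0, -1, 14], "rotation": [0, 0, 0], "jaw": 32}, {"delta_pos": [0, -1, 24], "rotation": [0, 0, 0], "jaw": 32}, {"delta_pos": [-25, -1, 24], "rotation": [0, 0, 0], "jaw": 32}, {"delta_pos": [-55, -1, 24], "rotation": [0, 0, 0], "jaw": 32}, {"delta_pos": [-85, -1, 24], "rotation": [0, 0, 0], "jaw": 32}])

```text
clock: 15.9
tcp_pos: [0.4849, -0.1055, 0.052]
orientation: [[-0.999, -0.05, 0.0], [-0.05, 0.999, -0.0], [-0.0, -0.0, -1.0]]
contact_force: [0.3, -0.1, 0.3]
width: 0.361
finger_force: 0.0
```

```bash
python3 -c "
from h import *;from rig import get_obs
go(get_obs(),-1,-44,50,0)"
```

```text
clock 15.9 rack now [-18.4 -41.1] z 52.0 F [ 0.3 -0.1  0.3] w 0.361
delta [-17.4  -2.8   2. ] rot [-0.0003  0.0002 -0.0005]
```

Emit:
servo_tool(series=[{"delta_pos": [-5, -2, 1], "rotation": [0, 0, 0], "jaw": 32}, {"delta_pos": [-10, -3, 1], "rotation": [0, 0, 0], "jaw": 32}, {"delta_pos": [-13, -3, 1], "rotation": [0, 0, 0], "jaw": 32}, {"delta_pos": [-15.5, -3, 1], "rotation": [0, 0, 0], "jaw": 32}, {"delta_pos": [-17.5, -3, 1], "rotation": [0, 0, 0], "jaw": 32}])

```text
clock: 16.4
tcp_pos: [0.5004, -0.1074, 0.0506]
orientation: [[-0.999, -0.05, -0.002], [-0.05, 0.999, 0.0], [0.002, 0.0, -1.0]]
contact_force: [-3.9, 0.1, 2.4]
width: 0.363
finger_force: 1.5
```

```bash
python3 look.py -1
```

```text
clock 16.4 rack now [ -3.  -43.8] z 50.6 F [-3.9  0.1  2.4] w 0.363
delta [-2.  -0.2  0.6] rot [ 0.0002 -0.0024 -0.0007]
-70 ##################################################....
-60 ##################################################....
-52 #################################################.....
-44 ###################################################...
-36 #################################################.....
-28 ################################################......
-20 ###.#############..###########################........
```

Emit:
servo_tool(series=[{"delta_pos": [-1, 0, 0], "rotation": [0, 0, 0], "jaw": 32}, {"delta_pos": [-2, 0, 0], "rotation": [0, 0, 0], "jaw": 32}, {"delta_pos": [-2, 0, 0], "rotation": [0, 0, 0], "jaw": 32}, {"delta_pos": [-2, 0, 0], "rotation": [0, 0, 0], "jaw": 32}, {"delta_pos": [-2, 0, 0], "rotation": [0, 0, 0], "jaw": 32}])

```text
clock: 16.95
tcp_pos: [0.5039, -0.1071, 0.0507]
orientation: [[-0.999, -0.05, 0.0], [-0.05, 0.999, 0.0], [-0.0, -0.0, -1.0]]
contact_force: [-0.9, -0.2, -0.6]
width: 0.361
finger_force: 0.9
```

Emit:
servo_tool(series=[{"delta_pos": [5, 0, 0], "rotation": [0, 0, 0], "jaw": 32}, {"delta_pos": [20, 0, -2], "rotation": [0, 0, 0], "jaw": 32}, {"delta_pos": [45, 0, -10], "rotation": [0, 0, 0], "jaw": 32}, {"delta_pos": [75, 0, -30], "rotation": [0, 0, 0], "jaw": 32}, {"delta_pos": [100, 0, -55], "rotation": [0, 0, 0], "jaw": 32}])

```text
clock: 17.45
tcp_pos: [0.4023, -0.112, 0.1058]
orientation: [[-0.999, -0.05, -0.001], [-0.05, 0.999, 0.0], [0.001, 0.0, -1.0]]
contact_force: [0.9, 0.4, 1.6]
width: 0.363
finger_force: 0.0
```

Emit:
servo_tool(series=[{"delta_pos": [0, 30, -25], "rotation": [0, 0, 0], "jaw": 32}, {"delta_pos": [0, 70, -50], "rotation": [0, 0, 0], "jaw": 32}, {"delta_pos": [0, 110, -70], "rotation": [0, 0, 0], "jaw": 32}, {"delta_pos": [0, 155, -80], "rotation": [0, 0, 0], "jaw": 32}, {"delta_pos": [0, 200, -80], "rotation": [0, 0, 0], "jaw": 32}])

```text
clock: 17.95
tcp_pos: [0.3951, 0.0896, 0.1877]
orientation: [[-0.999, -0.05, 0.005], [-0.049, 0.999, 0.001], [-0.005, 0.001, -1.0]]
contact_force: [1.5, -0.1, 0.3]
width: 0.361
finger_force: 0.0
```

Emit:
servo_tool(series=[{"delta_pos": [0, 40, 0], "rotation": [0, 0, 0], "jaw": 32}, {"delta_pos": [0, 80, -10], "rotation": [0, 0, 0], "jaw": 32}, {"delta_pos": [0, 120, -20], "rotation": [0, 0, 0], "jaw": 32}, {"delta_pos": [0, 160, -30], "rotation": [0, 0, 0], "jaw": 32}, {"delta_pos": [0, 200, -40], "rotation": [0, 0, 0], "jaw": 32}])

```text
clock: 18.45
tcp_pos: [0.3838, 0.2892, 0.2265]
orientation: [[-0.999, -0.05, 0.001], [-0.05, 0.999, 0.001], [-0.002, 0.001, -1.0]]
contact_force: [0.2, 0.1, -0.2]
width: 0.36
finger_force: 0.0
```

```bash
python3 fin2.py; python3 fin.py | grep -E 'top|rack'
```

```text
top 0.062 score 0.909 tin minus stored rack dx,dy mm 2.0 2.5
top 0.066 score 0.911 tin minus stored rack dx,dy mm 1.5 2.5
top 0.07 score 0.912 tin minus stored rack dx,dy mm 1.5 3.0
scene 0.062 score 0.91 tin minus stored rack dx,dy mm 1.0 1.5
scene 0.066 score 0.877 tin minus stored rack dx,dy mm 0.5 2.0
scene 0.07 score 0.863 tin minus stored rack dx,dy mm 0.5 2.5
top stored pred 315 203 centroid [315.3  203.09] bbox 302 191 27 26 509
  rack xy by bbox, centroid [[41.0, 43.7], [42.2, 42.8]]
top tin pred 345 203 centroid [344.84 201.8 ] bbox 333 189 25 26 496
  rack xy by bbox, centroid [[45.1, -44.1], [44.2, -43.6]]
```

```bash
python3 -c "
from rig import close_job
print(close_job())"
```

```text
the job is handed in; nothing more can be done
None
```

I slid the tin along the channel and pushed it into the third gap, then handed the job in. My last camera measurements put it about 44 mm deep, centred in the gap and level with the stored tin. No verdict came back, and I did not measure the bystanders outside the rack at the end.

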